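Index the swivelling pipe rest over to the burner

ROBOT

A 7-joint arm with a two-finger parallel gripper is mounted at the origin on the work surface. World frame = base frame: x ahead of the robot, y to its left, z up, the work surface at z = 0. Lengths are in m, angles in rad, forces in N, time in s.
With the tool pointing down it reaches from about 0.425 to 0.95 m from the base axis. Payload 4.7 kg.
Tool frame: the origin (TCP) lies at the very end of the fingers, on their centre line; the grasp point (between the pads) lies 19 mm behind it; z points along the fingers, y is the line along which they close (so a half turn about z gives the same grasp; the last joint's range is limited). The gripper opens to 85 mm and grips with 20 to 120 N. Pads are 22 mm wide; open, the fingers measure 114 mm over their backs; the gripper's body (76 mm by 85 mm) begins 54 mm behind the grasp point. The pads swing forward as they close: fully open they stand 13 mm farther back than shut.
Start: joints at [-1.306, 0.469, -0.049, 1.532, 0.024, 1.141, -0.082], TCP at [0.195, 0.646, 0.231] pointing down, gripper open.
Joint ranges: [-2.59, 2.59], [-0.33, 1.99], [-1.39, 1.29], [0.1, 2.45], [-1.04, 4.18], [0.21, 1.99], [-2.66, 2.66]. Speed limits (rad/s): [2.57, 2.57, 3.14, 3.14, 3.14, 3.14, 3.14].

INTERFACE

Orientations are given as a rotation vector (axis times angle).
In Python, from bench import r, optics gives the robot as it stands. Calls block until the motion is done:
- r.move_ptp(position, orientation): joint-space move of the TCP to a pose.
- r.line_to(position, rotation=None, rate=0.15, max_force=None): straight line of the TCP; rotation=None keeps the orientation; rate is the mean speed in m/s. With max_force (N) it stops when the force on the tool has changed by that much, and returns True; else False.
- r.movej(angles): joint-space move.
- r.release() and r.grasp(): open the fingers fully, or close them until they stop; the grip force is fixed at half the most.
- r.hold(seconds).
- r.solve_ik(position, orientation): joint angles nearest the present ones, or None.
- r.read_state(): the state.
- optics.grab_frame(name): name is "side" or "top"; returns the picture (420x560x3 uint8, red, green, blue); there is no depth.
- optics.camera_info(name): a dict with "K" (3x3 intrinsics, pixels), "R" (3x3) and "t" (3): a world point X has camera coordinates R X + t. Camera axes: x right, y down, z forward; pixel columns grow to the right and rows downward; lengths in m; the calibration is good to about 2 mm. A picture is of the moment at which its call begins. camera_info takes no time and is no camera call.
A pose or a line that the arm cannot do raises r.PlanningError and nothing moves.
- r.sign_off(): hands the job in; it is judged then, once.
Trained networks look in the newest picture that a camera, given by its name, has taken for a name from the list of things; names that differ only in an ending like _2 or _b are one class to them, and where a whole thing is asked for, a point or a joint stands for the part that bears it (a point fixed in the world has none). Each returns a list of dicts, best first, with "p" (0 to 1); they miss things now and then, are a little off and sometimes report something else, mostly with a low value. They report only what shows in the picture. A call takes as long as a camera call.
- optics.search_frame(camera, label): "point" ([x, y, z] in m, in world coordinates, good to about 4 mm: the middle of the surface that is visible of it).
The state is a dict: "clock": time; "joints": joint angles; "dq": joint speeds; "joint_efforts": joint torques, N m; "position": TCP position; "ee_rot": TCP orientation; "ft_force": force on the tool from outside, world axes, zero at the start; "moment": the same for the moment, N m; "grip_width": finger opening in m; "grip_force": force on a finger pad.
Only numpy, scipy, OpenCV 4.12 (cv2) and the standard library are available. Lean on these libraries where they do the work, as an engineer would, in place of code of your own. Each camera call takes 0.05 s, during which the arm holds its last target. There are 200 camera calls.

TASK

Swing the blowpipe rest from its middle station to the station facing the brass bench burner and lock it there: pull up the red T-handle of the index plunger and twist it so that it stays out by itself, swing the arm over (it has a yellow post to hold), then twist the handle back and make sure the plunger has dropped fully home in that station's notch. Leave the tumbler, the wooden block, the mugs and the jar where they are.

Things in the scene. Friction and masses are not known exactly. Their poses are not given: they have to be found in the camera images.
- index_base: Fixed blue cast foot of the pipe rest, 200 x 150 x 22 mm, with a blue pillar and a bridge (top 70 mm above the table) at its -x end. Origin on the table, on the vertical swivel axis; +x is the way the arm points at the middle station, z up. The plunger stands at x = -65 mm, y = 0 in this frame. It stands elsewhere and with another yaw every time.
- rest_arm: Dark steel swing arm: bar 26 mm wide, top 76 mm above the table; hub radius 30 mm, top at 84 mm. Turns about the swivel axis with stiff friction (0.2 N m), up to 52 degrees either way, and stays where it is left. Origin on the swivel axis at table height, x along the arm, z up. Carries the yellow post and, at its end, a V fork with two steel balls (tops at 147 mm).
- swivel: Toothed index ring fixed to the arm (radius 55 to 75 mm, top at 52 mm), origin and axes as the arm's. Three notches: the middle one in steel (arm along index_base x) and one in each of two brass segments, about 40 degrees to either side. The brass segments are adjustable, each up to 3.5 degrees off, so the lock angle must be found by feel; a locked arm has about 1.5 degrees of play each way.
- post_grip (a point): Point on the axis of the yellow round post (22 mm diameter, upright, its top 138 mm above the table, standing on the bar, top of which is at 76 mm), 120 mm from the swivel axis, 115 mm above the table.
- rest_tip (a point): Centre of the V fork on the arm's end, 170 mm from the swivel axis, 115 mm above the table. It is about 80 mm from burner_axis, horizontally, when the arm stands in the burner's station, 120 mm or more when it is 25 degrees or more away.
- tee_handle: Red T-handle of the index plunger: a bar 70 mm long, 14 mm wide, 18 mm high on a steel stem. Origin on the plunger's axis; x along the bar, z up. Underneath, a brass cross pin, in line with the bar, lies in a straight slot (along index_base x) of a 40 mm collar whose top is 90 mm above the table.
- tee_grip (a point): Centre of the red bar: 122 mm above the table when the plunger is home, 32 mm above the collar; it rises with the plunger.
- plunger (a joint): Lift of the spring plunger, m: 0 = home in a notch, arm locked; 0.010 = handle in line but the tip rides on the ring between notches (swing the arm and it snaps into the next notch and stops the arm dead); 0.017 = cross pin on top of the collar, held out; end stop 0.023. Spring and weight pull it down with 9 N when home, 13 N when out.
- tee (a joint): Twist of the T-handle, rad: 0 = bar and cross pin in line with the slot (end stop at -0.04), growing anticlockwise seen from above to an end stop at 1.4. Turns only when lifted more than 0.017. From about 0.6 to 1.4 the pin rests on the collar and stays out when let go; it drops back into the slot only within about 0.08 of zero.
- burner_axis (a point): On the axis of the fixed bench burner that marks the wanted station: round, dark foot 84 mm wide, brass head 64 mm wide, 122 mm tall. The point is at table height, 250 mm from the swivel axis, about 40 degrees to the left or to the right of the middle station.
- dip_pot: Fixed open steel pot, 88 mm wide, 95 mm tall, at the other station (not wanted). Origin under its centre.
- tumbler: Bystander: green glass tumbler, 72 mm wide, 100 mm tall, left of the base. Origin under its centre.
- wood_block: Bystander: dark wooden shaping block 85 x 70 x 55 mm with a handle, right of the base. Origin under its centre.
- white_mug: Bystander: white mug, 80 mm wide, 95 mm tall. Origin under its centre.
- brown_mug: Bystander: brown mug, 82 mm wide, 90 mm tall. Origin under its centre.
- colour_jar: Bystander: amber jar, 72 mm wide, 110 mm tall. Origin under its centre.

How it is judged:
By the outcome, as a careful person would: the job done as asked, in the order asked, and still so for the second after the job is handed in, with the robot touching nothing.
It also fails if it takes over 72 s, if anything falls off the work surface, if the arm or the gripper's body presses on something with over 40 N, if the wrist force passes 120 N, or if a joint passes its speed limit or range.

## Working session

There is one attempt and no reset: what is moved stays moved. The work goes in short steps, each a Python script; the robot and the scene stay as the last script left them, time stands still between calls to the robot, and variables do not carry over. Pictures are saved under pics/ and viewed, at most 10 in all, crops included, and the job is handed in when it is done.

```bash
ls; mkdir -p pics; python3 - <<'E'
from bench import r, optics
import cv2,numpy as np
for c in ("side","top"):
    im=optics.grab_frame(c); cv2.imwrite(f"pics/{c}0.png",im[:,:,::-1])
    i=optics.camera_info(c); print(c,(-i["R"].T@i["t"]).round(3),i["K"][0][0], i["R"].round(2).tolist())
    for n in ["tee_handle","post_grip","rest_tip","swivel","index_base","burner_axis","dip_pot","tumbler","wood_block","white_mug","brown_mug","colour_jar","rest_arm"]:
        print(n,[(np.round(d["point"],3).tolist(),round(d["p"],2)) for d in optics.search_frame(c,n)[:2]])
print(r.read_state())
E
```

```text
pics
side [-0.083 -0.615  1.118] 420.03600471338456 [[0.74, -0.67, 0.01], [-0.49, -0.56, -0.67], [0.46, 0.49, -0.74]]
tee_handle [([0.49, 0.054, 0.045], 0.64), ([0.442, 0.087, 0.128], 0.41)]
post_grip [([0.577, 0.056, 0.078], 0.98), ([0.433, -0.102, 0.052], 0.29)]
rest_tip [([0.582, 0.054, 0.08], 0.61)]
swivel [([0.531, 0.052, 0.064], 0.7)]
index_base [([0.488, 0.054, 0.046], 0.91), ([0.336, -0.378, 0.101], 0.24)]
burner_axis [([0.714, 0.19, 0.02], 0.74), ([0.446, 0.086, 0.128], 0.53)]
dip_pot [([0.668, -0.114, 0.06], 0.58)]
tumbler [([0.512, 0.245, 0.07], 0.62), ([0.441, 0.09, 0.131], 0.18)]
wood_block [([0.432, -0.104, 0.049], 0.64), ([0.529, 0.05, 0.067], 0.57)]
white_mug [([0.377, 0.483, 0.059], 0.69), ([0.443, 0.086, 0.13], 0.2)]
brown_mug [([0.513, 0.445, 0.059], 0.63), ([0.578, 0.059, 0.074], 0.53)]
colour_jar [([0.332, -0.379, 0.104], 0.97)]
rest_arm [([0.583, 0.055, 0.078], 0.93)]
top [0.188 0.042 1.712] 497.475130688117 [[0.05, -1.0, -0.01], [-0.98, -0.05, -0.21], [0.21, 0.02, -0.98]]
tee_handle [([0.443, 0.088, 0.132], 0.62)]
post_grip [([0.573, 0.065, 0.085], 0.59)]
rest_
[... 506 characters left out ...]
83)]
{'clock': 1.4, 'joints': array([-1.30586683,  0.4685862 , -0.04857609,  1.53251151,  0.02409867,
        1.14097986, -0.08229328]), 'dq': array([ 0.00135324,  0.00070229, -0.00095697, -0.00015394,  0.00064118,
        0.00258514, -0.00053666]), 'joint_efforts': array([ 1.94936588e-04, -5.10161054e+01, -4.64677624e-02, -2.38008356e+01,
        1.09208794e-02,  1.11038662e-03,  1.63215071e-05]), 'position': array([0.195468  , 0.64609753, 0.2313392 ]), 'ee_rot': array([-4.59892904e-01, -3.10773124e+00, -1.60348881e-04]), 'ft_force': array([ 0.25993213,  0.01785071, -0.17259013]), 'moment': array([ 0.01961518, -0.00795857,  0.01935426]), 'grip_force': 0.0, 'grip_width': 0.08522000752480734}
```

View pics/top0.png

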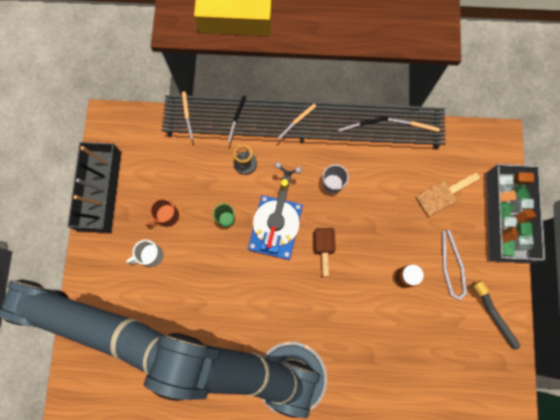

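View pics/side0.png

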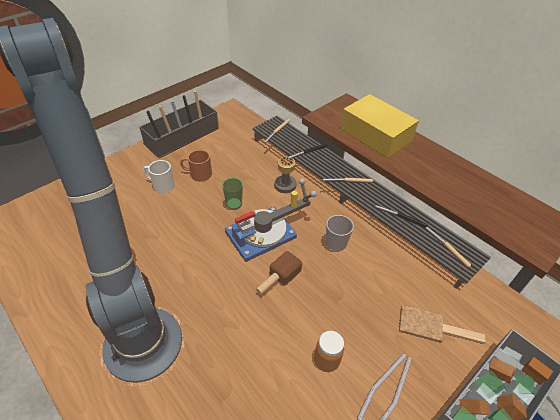

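The top view shows the red handle at (270,237), the yellow post at (284,183) and the burner at (245,160), to the left (+y). The other station has the pot at (335,180). Next I'll get the handle and post precisely by colour.

```bash
cat > h.py <<'E'
from bench import r, optics
import cv2,numpy as np
from scipy.spatial.transform import Rotation as R
def ray(cam,uv,z):
    i=optics.camera_info(cam);c=-i["R"].T@i["t"]
    d=i["R"].T@np.linalg.solve(i["K"],[uv[0],uv[1],1]); return c+d*(z-c[2])/d[2]
def pix(cam,X):
    i=optics.camera_info(cam);p=i["K"]@(i["R"]@np.array(X)+i["t"]);return p[:2]/p[2]
def blob(cam,im,col,X,rad=25):
    h=cv2.cvtColor(im,cv2.COLOR_RGB2HSV).astype(int);H,S,V=h[...,0],h[...,1],h[...,2]
    m=(((H<6)|(H>172))&(S>170)&(V>90)) if col=="red" else ((H>21)&(H<33)&(S>150)&(V>120))
    y,x=np.nonzero(m);p=pix(cam,X);k=np.hypot(x-p[0],y-p[1])<rad
    return np.c_[x[k],y[k]]
def down(yaw):  # tool pointing down, tool y axis at angle yaw+90 (tool x along yaw)
    return (R.from_euler("z",yaw)*R.from_euler("x",np.pi)).as_rotvec()
E
python3 - <<'E'
from h import *
for c in ("top","side"):
    im=optics.grab_frame(c)
    for col,X,z in(("red",[.443,.088,.128],.128),("yellow",[.62,.05,.12],.118)):
        b=blob(c,im,col,X)
        if len(b)==0: print(c,col,0);continue
        w=np.array([ray(c,p,z)[:2] for p in b]);u,s,v=np.linalg.svd(w-w.mean(0))
        print(c,col,len(b),b.mean(0).round(1),w.mean(0).round(4),"ang",np.degrees(np.arctan2(v[0,1],v[0,0])).round(1),b.min(0),b.max(0))
p=r.read_state()
print(down(0),p["ee_rot"])
cv2.imwrite("pics/crop.png",cv2.resize(optics.grab_frame("top")[140:270,200:360,::-1],None,fx=4.5,fy=4.5,interpolation=cv2.INTER_CUBIC))
E
```

```text
top red 53 [270.8 236.4] [0.4462 0.0882] ang 168.5 [267 227] [275 247]
top yellow 43 [284.2 182.7] [0.6303 0.0541] ang -161.9 [281 179] [287 186]
side red 73 [244.2 216.8] [0.4423 0.0856] ang 168.9 [235 212] [254 222]
side yellow 31 [293.2 200.4] [0.6144 0.0426] ang -134.4 [291 191] [296 207]
[3.14159265 0.         0.        ] [-4.59805486e-01 -3.10770882e+00 -1.44150446e-04]
```

View pics/crop.png

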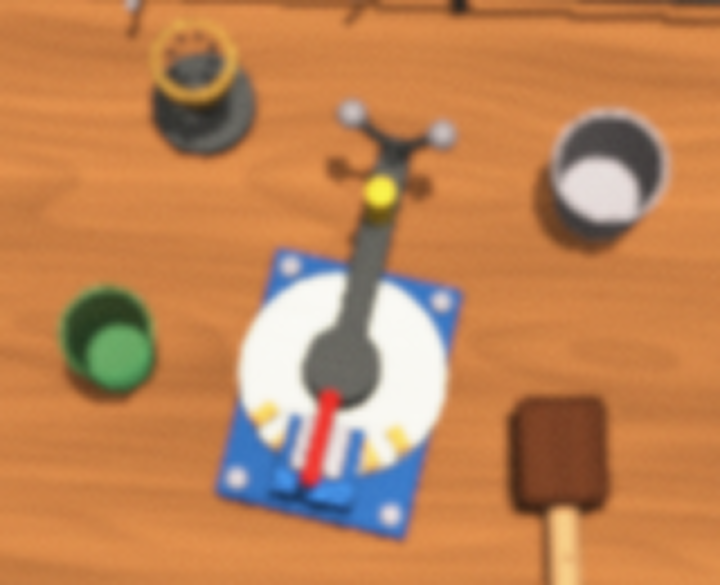

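```bash
cat >> h.py <<'E'
YAW=np.radians(-11.2); T=np.array([.4445,.0872]); U=np.array([np.cos(YAW),np.sin(YAW)]); SW=T+.065*U
def post(deg): a=YAW+np.radians(deg); return SW+.12*np.array([np.cos(a),np.sin(a)])
E
python3 - <<'E'
from h import *
for off in (0,np.pi):
    for tw in (0,.6,1.2):
        for z in (.103,.123,.2):
            q=r.solve_ik([*T,z],down(YAW+off+tw)); print("tee",round(off),tw,z,None if q is None else np.round(q,2))
    for d in (0,35,45):
        q=r.solve_ik([*post(d),.1],down(YAW+off+np.radians(d))); print("post",round(off),d,None if q is None else np.round(q,2))
E
```

```text
tee 0 0 0.103 [-0.87  0.34  0.71  2.2  -0.34  0.71 -1.69]
tee 0 0 0.123 [-0.89  0.3   0.72  2.18 -0.29  0.75 -1.74]
tee 0 0 0.2 [-0.92  0.15  0.71  2.1  -0.12  0.92 -1.91]
tee 0 0.6 0.103 [-0.83  0.33  0.65  2.2  -0.31  0.7  -1.13]
tee 0 0.6 0.123 [-0.85  0.29  0.67  2.18 -0.26  0.75 -1.17]
tee 0 0.6 0.2 [-0.89  0.15  0.68  2.1  -0.12  0.92 -1.31]
tee 0 1.2 0.103 [-0.74  0.31  0.54  2.19 -0.25  0.69 -0.6 ]
tee 0 1.2 0.123 [-0.75  0.27  0.55  2.18 -0.21  0.74 -0.63]
tee 0 1.2 0.2 [-0.8   0.14  0.58  2.1  -0.1   0.92 -0.74]
post 0 0 [-0.63  0.62  0.69  1.8  -0.49  0.9  -1.49]
post 0 35 [-0.68  0.59  0.6   1.79 -0.42  0.88 -1.05]
post 0 45 [-0.71  0.58  0.58  1.81 -0.41  0.87 -0.92]
tee 3 0 0.103 [-0.51  0.29  0.26  2.18 -0.12  0.68  1.21]
tee 3 0 0.123 [-0.53  0.25  0.28  2.17 -0.1   0.73  1.2 ]
tee 3 0 0.2 [-0.59  0.14  0.34  2.09 -0.06  0.92  1.15]
tee 3 0.6 0.103 [-0.44  0.28  0.18  2.18 -0.08  0.68  1.77]
tee 3 0.6 0.123 [-0.46  0.25  0.2   2.16 -0.07  0.73  1.77]
tee 3 0.6 0.2 [-0.53  0.14  0.27  2.09 -0.05  0.92  1.74]
tee 3 1.2 0.103 [-0.34  0.28  0.06  2.17 -0.02  0.69  2.31]
tee 3 1.2 0.123 [-0.36  0.25  0.08  2.16 -0.03  0.74  2.32]
tee 3 1.2 0.2 [-0.44  0.14  0.17  2.08 -0.03  0.92  2.32]
post 3 0 [-0.33  0.53  0.25  1.78 -0.17  0.84  1.37]
post 3 35 [-0.31  0.53  0.06  1.77 -0.04  0.84  1.76]
post 3 45 [-0.3   0.52  0.01  1.78 -0.01  0.84  1.87]
```

```bash
python3 - <<'E'
from h import *
def S(t): s=r.read_state(); print(t,round(s["clock"],1),s["position"].round(4),s["ft_force"].round(1),s["moment"].round(2),round(s["grip_width"],4),round(s["grip_force"],1))
r.move_ptp([*T,.25],down(YAW)); S("above")
print(r.line_to([*T,.104],rate=.12,max_force=15)); S("down")
r.grasp(); S("grasp")
print(r.line_to([*T,.1245],rate=.04,max_force=45)); S("lift")
E
```

```text
above 3.7 [0.4446 0.088  0.25  ] [-0.6 -0.1 -0.4] [-0.02 -0.03  0.04] 0.0855 0.0
False
down 5.1 [0.445  0.0873 0.1045] [ 0.  -0.4 -0. ] [ 0.05 -0.04  0.  ] 0.0854 0.0
grasp 5.8 [0.445  0.0887 0.1044] [0.5 4.7 3.3] [ 0.92  0.14 -0.01] 0.0128 60.1
False
lift 6.4 [0.4447 0.0886 0.1236] [  3.9   5.7 -11.8] [ 1.27 -0.96 -0.01] 0.0131 58.5
```

```bash
sed -i 's/T=np.array(\[.4445,.0872\])/T=np.array([.4448,.0893])/' h.py; cat >> h.py <<'E'
def S(t): s=r.read_state(); print(t,round(s["clock"],1),s["position"].round(4),s["ft_force"].round(1),s["moment"].round(2),round(s["grip_width"],4),round(s["grip_force"],1))
E
python3 - <<'E'
from h import *
r.line_to([*T,.1255],rate=.04); S("corr")
for tw in (.25,.5,.75,1.0,1.15):
    f=r.line_to([*T,.1255],down(YAW+tw),rate=.04,max_force=30); S(tw)
    if f: print("STOP");break
E
```

```text
corr 6.7 [0.4447 0.089  0.1246] [  4.3   2.1 -13. ] [ 0.23 -0.98  0.01] 0.0129 58.7
0.25 7.1 [0.4447 0.0889 0.1252] [  4.3   2.1 -13. ] [ 0.13 -0.96  0.09] 0.0133 58.6
0.5 7.5 [0.4447 0.0889 0.1254] [  3.5   1.2 -13.3] [-0.07 -1.04  0.05] 0.0127 58.7
0.75 7.9 [0.4448 0.0889 0.1254] [  4.2   1.8 -14. ] [-0.15 -1.06  0.07] 0.0128 58.7
1.0 8.3 [0.4449 0.089  0.1255] [  3.8   0.3 -12.9] [-0.29 -1.09  0.03] 0.0126 58.7
1.15 8.6 [0.4449 0.089  0.1255] [  4.2  -1.3 -13.4] [-0.43 -1.18  0.05] 0.0129 58.7
```

```bash
python3 - <<'E'
from h import *
r.line_to([*T,.1212],rate=.03,max_force=15); S("lower")
r.release(); S("rel")
r.line_to([*T,.25],rate=.15)
r.move_ptp([*post(0),.25],down(YAW)); S("over post")
im=optics.grab_frame("top"); cv2.imwrite("pics/s1t.png",im[:,:,::-1])
im=optics.grab_frame("side");b=blob("side",im,"red",[*T,.14]); print(b.mean(0),len(b))
cv2.imwrite("pics/s1.png",cv2.resize(im[140:270,190:350,::-1],None,fx=4.5,fy=4.5,interpolation=cv2.INTER_CUBIC))
E
```

```text
lower 8.9 [0.4449 0.089  0.1213] [ 3.6 -2.5 -7.7] [-0.6  -0.84  0.03] 0.013 59.5
rel 9.6 [0.4448 0.0893 0.1212] [-0.1  0.2  0.7] [-0.03 -0.03 -0.04] 0.0856 0.0
over post 11.4 [0.6252 0.0535 0.2488] [-0.4 -0.8 -0.7] [ 0.05 -0.08  0.01] 0.0854 0.0
[244.39130435 213.52173913] 46
```

View pics/s1.png

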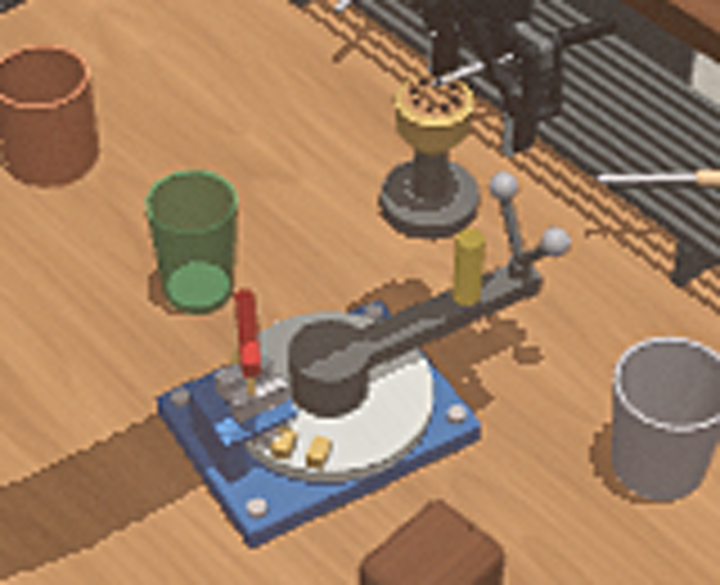

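The handle stays twisted and raised (crop (248,330)). Next I'll grip the post, at crop (468,265), and swing.

```bash
python3 - <<'E'
from h import *
print(r.line_to([*post(0),.102],rate=.12,max_force=12)); S("down")
r.grasp(); S("grasp")
for d in (4,8,14,20,26,31,35):
    f=r.line_to([*post(d),.102],down(YAW+np.radians(d)),rate=.06,max_force=30); S(d)
    if f: print("STOP");break
E
```

```text
False
down 12.9 [0.6269 0.0534 0.1028] [-0.5 -0.5 -0.1] [-0.04  0.02 -0.04] 0.0855 0.0
grasp 13.5 [0.6265 0.0537 0.1024] [-1.4  0.8  2.9] [0.18 0.16 0.03] 0.0202 58.5
4 13.8 [0.6279 0.0623 0.1024] [-1.   2.   5.3] [ 0.3   0.16 -0.02] 0.0204 58.7
8 14.1 [0.6286 0.0705 0.1024] [-0.2  1.9  4.6] [ 0.33  0.12 -0.02] 0.0204 58.8
14 14.4 [0.6287 0.0832 0.1024] [-0.5  2.3  5.6] [0.28 0.19 0.01] 0.0208 58.8
20 14.8 [0.6274 0.0957 0.1024] [-0.8  2.2  4.9] [0.3  0.18 0.02] 0.0206 58.8
26 15.1 [0.6248 0.108  0.1024] [-0.8  0.9  5.1] [0.25 0.2  0.03] 0.0203 58.8
31 15.4 [0.6217 0.1181 0.1024] [-1.1  0.3  5.1] [0.24 0.13 0.07] 0.0205 58.9
35 15.7 [0.6185 0.1259 0.1024] [-0.7  1.1  5.4] [0.14 0.13 0.08] 0.0207 58.9
```

```bash
python3 - <<'E'
from h import *
r.release()
r.line_to([*post(35),.25],rate=.2)
r.move_ptp([*T,.25],down(YAW+1.15))
print(r.line_to([*T,.1215],rate=.12,max_force=12)); S("down")
r.grasp(); S("grasp")
r.line_to([*T,.1255],rate=.04,max_force=40); S("lift")
for tw in (.8,.5,.25,.1,0):
    f=r.line_to([*T,.1255],down(YAW+tw),rate=.04,max_force=30); S(tw)
    if f: print("STOP");break
for z in (.121,.117,.1125,.1085,.1045):
    f=r.line_to([*T,z],rate=.03,max_force=15); S(z)
    if f: print("STOP");break
E
```

```text
False
down 19.2 [0.4454 0.0894 0.122 ] [-0.1  0.5  0.1] [-0.01 -0.02  0.04] 0.086 0.0
grasp 19.9 [0.4453 0.0891 0.1218] [ 0.5 -1.1  1.4] [-0.14 -0.1   0.  ] 0.013 59.6
lift 20.1 [0.4448 0.0891 0.1248] [  4.6   0.1 -13. ] [-0.03 -1.08  0.  ] 0.0131 58.7
0.8 20.6 [0.4448 0.0892 0.125 ] [  4.2  -0.7 -13.3] [-0.03 -1.15  0.01] 0.0125 58.6
0.5 21.1 [0.4448 0.0892 0.1251] [  5.3  -1.2 -13.9] [-0.13 -1.16  0.02] 0.0127 58.6
0.25 21.5 [0.4448 0.0892 0.1252] [  5.2  -0.4 -12.7] [-0.07 -1.17 -0.01] 0.0127 58.6
0.1 21.8 [0.4448 0.0892 0.1253] [  4.6  -0.5 -13.4] [-0.09 -1.14  0.  ] 0.0127 58.6
0 22.0 [0.4448 0.0893 0.1254] [  4.8  -0.8 -12.9] [-0.13 -1.14  0.01] 0.0128 58.7
0.121 22.3 [0.4448 0.0893 0.1207] [  4.6  -0.9 -12.3] [-0.16 -1.08  0.04] 0.0127 58.8
0.117 22.6 [0.4449 0.0893 0.1167] [  4.   -0.7 -11.3] [-0.08 -1.12  0.  ] 0.0128 58.9
0.1125 22.9 [0.4448 0.0893 0.1122] [  4.6  -0.1 -12. ] [-0.08 -1.1   0.06] 0.0133 58.9
0.1085 23.2 [0.4449 0.0893 0.1083] [  4.8  -0.8 -10.5] [-0.08 -1.06  0.07] 0.0127 59.0
0.1045 23.4 [0.4453 0.0893 0.1049] [-0.  -0.4  4. ] [-0.11  0.17  0.06] 0.0131 61.4
STOP
```

It seems to have dropped home already. I'll verify by camera and by feel at the post.

```bash
python3 - <<'E'
from h import *
r.release()
r.line_to([*T,.25],rate=.2)
r.move_ptp([*post(35),.25],down(YAW+np.radians(35)))
for c in("side","top"):
    im=optics.grab_frame(c);b=blob(c,im,"red",[*T,.13]); print(c,b.mean(0).round(1),len(b))
    if c=="side":cv2.imwrite("pics/s2.png",cv2.resize(im[140:270,190:350,::-1],None,fx=4.5,fy=4.5,interpolation=cv2.INTER_CUBIC))
print(r.line_to([*post(35),.102],rate=.12,max_force=12))
r.grasp(); S("grasp")
for seq in ((36,37,38,39,40,41,42,43,44,45),(35,34,33,32)):
  for d in seq:
    f=r.line_to([*post(d),.102],down(YAW+np.radians(d)),rate=.02,max_force=12)
    p=r.read_state()["position"][:2]-SW; print("angle",np.degrees(np.arctan2(p[1],p[0])-YAW).round(2));S(d)
    if f: print("STOP");break
  if not f: break
E
```

```text
side [244.6 216.9] 60
top [271.  234.5] 55
False
grasp 27.9 [0.618  0.1263 0.1024] [-3.9  2.7  5.6] [0.57 0.53 0.13] 0.0207 58.5
angle 36.1
36 28.2 [0.6176 0.1273 0.1024] [-2.6  1.3  5.8] [ 0.41  0.5  -0.08] 0.0209 58.7
angle 36.9
37 28.4 [0.6168 0.1288 0.1024] [-1.6  1.8  5.3] [ 0.25  0.39 -0.21] 0.0207 58.7
angle 37.95
38 28.7 [0.6159 0.1308 0.1024] [-1.9  1.   5.4] [ 0.26  0.44 -0.2 ] 0.0206 58.7
angle 38.91
39 28.9 [0.615  0.1326 0.1024] [-1.1 -0.3  6. ] [ 0.14  0.32 -0.25] 0.0206 58.7
angle 39.38
40 29.2 [0.6145 0.1335 0.1024] [ 1.6 -1.6  5. ] [-0.29 -0.1  -0.46] 0.0206 58.7
angle 39.78
41 29.4 [0.6141 0.1342 0.1024] [ 2.9 -3.9  4.7] [-0.6  -0.46 -0.72] 0.0203 58.7
angle 39.73
42 29.7 [0.6138 0.1339 0.1023] [ 5.2 -7.5  2.5] [-1.34 -0.76 -0.17] 0.0206 59.4
angle 40.06
43 30.0 [0.6135 0.1345 0.1024] [ 6.9 -9.5 -0.5] [-1.61 -1.09 -0.48] 0.0202 59.4
angle 40.08
44 30.2 [0.6132 0.1344 0.1023] [ 10.2 -12.1  -2. ] [-2.11 -1.52 -0.09] 0.0205 59.9
angle 40.39
45 30.5 [0.6129 0.135  0.1024] [ 11.7 -14.4  -2.1] [-2.34 -1.92 -0.31] 0.0205 59.9
```

View pics/s2.png

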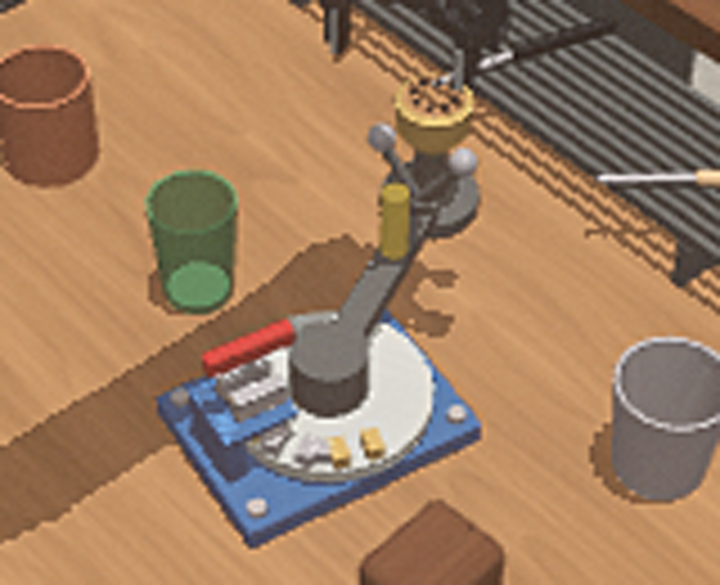

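```bash
python3 - <<'E'
from h import *
for d in (42,40,39,38,37,36,35,34,33,32,37.8):
    f=r.line_to([*post(d),.102],down(YAW+np.radians(d)),rate=.02)
    s=r.read_state();p=s["position"][:2]-SW; print(d,"angle",np.degrees(np.arctan2(p[1],p[0])-YAW).round(2),s["ft_force"].round(1))
r.release(); r.line_to([*post(37.8),.25],rate=.2)
r.move_ptp([.5,.3,.35],down(YAW))
for c in("side","top"):
    im=optics.grab_frame(c);b=blob(c,im,"red",[*T,.13]); print(c,b.mean(0).round(1),len(b))
    y=blob(c,im,"yellow",[*post(38),.12],15);print(y.mean(0))
    k=(slice(140,270),slice(190,350)) if c=="side" else (slice(140,270),slice(200,360))
    cv2.imwrite(f"pics/s3{c}.png",cv2.resize(im[k][...,::-1],None,fx=4.5,fy=4.5,interpolation=cv2.INTER_CUBIC))
S("")
E
```

```text
42 angle 39.25 [  5.6 -10.    1.7]
40 angle 38.19 [ 3.1 -7.8  3.7]
39 angle 38.32 [ 0.8 -4.   5.5]
38 angle 37.59 [-0.  -3.4  6.3]
37 angle 36.6 [-0.6 -2.4  6.3]
36 angle 35.76 [-0.7 -2.1  6.1]
35 angle 35.4 [-1.6 -2.2  7. ]
34 angle 35.48 [-4.9  2.2  9.6]
33 angle 35.17 [-7.   4.1  9.9]
32 angle 34.84 [-7.7  5.7 11.8]
37.8 angle 38.54 [-3.7  0.1  8.4]
side [244.1 216.8] 66
[275.875      190.45833333]
top [270.7 236.8] 49
[260.27906977 184.76744186]
 36.7 [0.5005 0.2985 0.3491] [ 0.  -0.8 -1. ] [ 0.   -0.   -0.02] 0.0858 0.0
```

View pics/s3side.png

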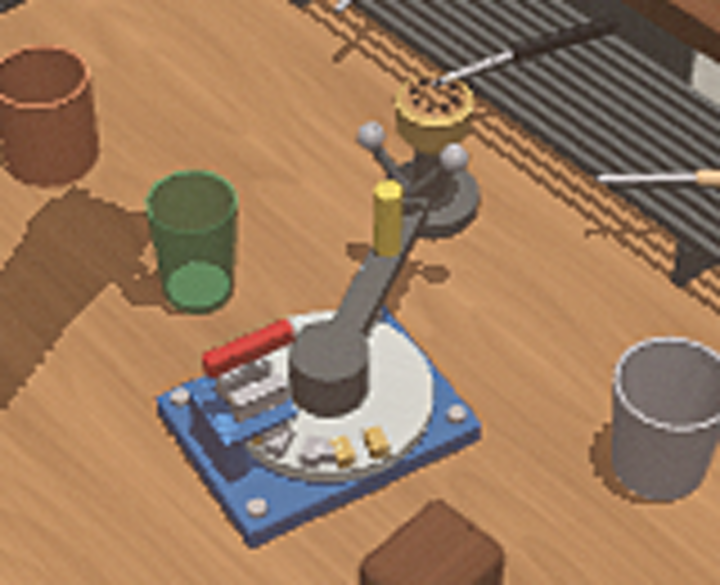

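The arm is blocked both ways. The handle is back at its home pixels in both views: side (244,217), top (271,237).

```bash
python3 -c "
from bench import r
print(r.sign_off())"
```

```text
the job is handed in; nothing more can be done
None
```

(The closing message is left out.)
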